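# Nest the tare cups and hold the balance at half release

### The job

Load the balance with its tare cups for a half-release check: the large cup already stands on the pan, so nest the medium cup in it and then the small cup in the medium one, lowering each to the bottom before you let go. Then press the black pad of the spring-loaded release lever half way down, about 12 mm, never on to its bottom stop, and finish while still holding it there with the fingers. Leave the cups nested on the pan and everything else where it stands.

Things in the scene. Friction and masses are not known exactly. Their poses are not given: they have to be found in the camera images.
- balance: Bench balance, fixed, grey: housing 260 x 200 mm, lower display panel on its -x side (reaching 185 mm from the centre, 40 mm high). Origin on the bench under the centre of the pan, z up, x away from the display.
- pan (a point): Centre of the balance's flat steel pan, on its upper face, 74 mm above the bench; the pan is 230 mm (x) by 200 mm (y).
- cup_large: Large plain round steel cup with straight sides, standing on the pan: outer diameter 84, height 36, wall 3, floor 4 mm thick. Origin at the centre of its underside, z up the axis. About 0.16 kg.
- cup_medium: Medium straight steel cup standing mouth up on the bench: outer diameter 64, height 62, wall 3, floor 4 mm thick. Origin at the centre of its underside, z up the axis. About 0.14 kg. Nested, its rim stands 30 mm above the large cup's rim.
- cup_small: Small, tall straight steel cup standing mouth up on the bench: outer diameter 46, height 88, wall 3, floor 4 mm thick. Origin at the centre of its underside, z up the axis. About 0.11 kg. Nested, its rim stands 30 mm above the medium cup's rim. The medium and small cup may stand in either place.
- release_unit: Fixed grey release unit with its spring lever on a dark base plate 90 x 200 mm. Origin on the bench; the lever's pivot lies 30 mm along its +y and 75 mm up, the lever's pad 90 mm along its -y.
- lever_pad (a point): Round black pad on the free end of the release lever, diameter 42, 12 mm thick. This point is at the centre of its upper face (87 mm above the bench at rest); z is up at rest. The steel lever lies level at rest and runs from the pad along the pad's +y to its pivot, 120 mm away and 12 mm lower than the pad's face. Press straight down from above: 4 N starts it moving, about 7 N at half way, 10 N at the bottom stop, and it springs back when let go.
- release_lever (a joint): Angle of the release lever: 0 at rest (up), 0.2 rad on its bottom stop, which is 24 mm of pad travel (120 mm per rad); half way is 0.1 rad or 12 mm.
- weight_2kg: Bystander (sizes in mm): largest knobbed steel weight, diameter 68, height 105. Origin at its underside.
- weight_1kg: Bystander (sizes in mm): knobbed steel weight, diameter 54, height 83. Origin at its underside.
- weight_500g: Bystander (sizes in mm): knobbed steel weight, diameter 42, height 66. Origin at its underside.
- weight_100g: Bystander (sizes in mm): small knobbed steel weight, diameter 26, height 40, standing on the balance pan near a corner. Origin at its underside.
- cleaner: Bystander (sizes in mm): blue bottle with a green cap, diameter 64, height 170. Origin at its underside.
- dust_brush: Bystander (sizes in mm): hand brush lying on the bench, 160 long. Origin at its underside.
- tweezers: Bystander (sizes in mm): steel tweezers lying on the bench, 130 long, 9 high. Origin at its underside.

How it is judged:
By the outcome, as a careful person would: the job done as asked, in the order asked, and still so for the second after the job is handed in, while the arm keeps its last pose, push and grip.
It also fails if it takes over 61 s, if anything falls off the work surface, if the arm or the gripper's body presses on something with over 40 N, if the wrist force passes 120 N, or if a joint passes its speed limit or range.

### The arm

A 6-joint arm with a two-finger parallel gripper is mounted at the origin on the work surface. World frame = base frame: x ahead of the robot, y to its left, z up, the work surface at z = 0. Lengths are in m, angles in degrees, forces in N, time in s.
With the tool pointing down it reaches from about 0.25 to 0.8 m from the base axis. Payload 8.5 kg.
Tool frame: the origin (TCP) lies midway between the tips of the shut fingers; the grasp point (between the pads) lies 19 mm behind it; z points along the fingers, y is the direction in which the jaws open and shut (so a half turn about z gives the same grasp; the last joint's range is limited). The gripper opens to 85 mm and grips with 20 to 120 N. Pads are 22 mm wide; open, the fingers measure 114 mm over their backs; the gripper's body (76 mm by 85 mm) begins 54 mm behind the grasp point. The pads swing forward as they close: fully open they stand 13 mm farther back than shut.
Start: joints at [69.614, 13.648, -0.773, 75.585, 0, 90], TCP at [0.183, 0.492, 0.231] pointing down, gripper open.
Joint ranges: [-152.45, 152.45], [-59.26, 108.67], [-65.41, 83.53], [-104.44, 129.93], [-82.83, 76.93], [-180, 180]. Speed limits (degrees/s): [127.2, 127.2, 159.86, 180, 180, 180].

### API

Orientations are given as a 3x3 rotation matrix whose columns are the frame's x, y, z axes.
In Python, from plant import r gives the robot as it stands. Calls block until the motion is done:
- r.move_ptp(position, orientation): joint-space move of the TCP to a pose.
- r.line_to(position, rotation=None, velocity=0.15, until_force=None): straight line of the TCP; rotation=None keeps the orientation; velocity is the mean speed in m/s. With until_force (N) it stops when the force on the tool has changed by that much, and returns True; else False.
- r.goto_joints(angles): joint-space move.
- r.open() and r.grasp(effort=None): open the fingers fully, or close them until they stop; effort is the grip in N (None keeps the last).
- r.wait(seconds).
- r.ik(position, orientation): joint angles nearest the present ones, or None.
- r.snapshot(name): name is "side" or "top" or "wrist"; returns the picture (420x560x3 uint8, blue, green, red); there is no depth.
- r.camera_model(name): a dict with "fx", "fy", "cx", "cy" (pixels), "view" (4x4, takes a point from world to camera coordinates). Camera axes: x right, y up, looking along -z (the intrinsics and any distortion apply to the point x, -y, -z); pixel columns grow to the right and rows downward; lengths in m; the calibration is good to about 2 mm. A picture is of the moment at which its call begins: read the wrist's pose just before it. camera_model takes no time and is no camera call; for the wrist camera it gives the pose at the moment of the call.
A pose or a line that the arm cannot do raises r.IKError and nothing moves.
- r.finish_job(): hands the job in, once; it reports no verdict.
Readings, each from a call of its own:
- r.current_clock(): time.
- r.current_q(): joint angles.
- r.current_joint_velocities(): joint speeds.
- r.current_joint_efforts(): joint torques, N m.
- r.current_eef_pos(): TCP position.
- r.current_orientation(): TCP orientation.
- r.current_ft_force(): force on the tool from outside, world axes, zero at the start.
- r.current_wrist_torque(): the same for the moment, N m.
- r.current_grip_width(): finger opening in m.
Only numpy, scipy, OpenCV 4.12 (cv2) and the standard library are available. Lean on these libraries where they do the work, as an engineer would, in place of code of your own. Each camera call takes 0.05 s, during which the arm holds its last target.

## Working session

There is one attempt and no reset: what is moved stays moved. The work goes in short steps, each a Python script; the robot and the scene stay as the last script left them, time stands still between calls to the robot, and variables do not carry over. Pictures are saved under pics/ and viewed, and the job is handed in when it is done.

```bash
mkdir -p pics; ls
python3 - <<'E'
from plant import r
import cv2
for n in ("side","top","wrist"):
    m=r.camera_model(n); im=r.snapshot(n); cv2.imwrite(f"pics/{n}0.png",im)
    print(n,{k:(v if k!='view' else v) for k,v in m.items()})
print(r.current_clock(), r.current_orientation())
E
```

```text
pics
side {'fx': 541.5441447475852, 'fy': 541.5441447475852, 'cx': 277.44978569030616, 'cy': 209.58415107539096, 'view': array([[ 0.79992622, -0.59998677,  0.01157211, -0.38485533],
       [ 0.32445601,  0.44863889,  0.83273732, -0.26964218],
       [-0.50482307, -0.66237378,  0.55354733, -1.12415639],
       [ 0.        ,  0.        ,  0.        ,  1.        ]])}
top {'fx': 449.13085477471793, 'fy': 449.13085477471793, 'cx': 284.2524889381461, 'cy': 210.65938870527654, 'view': array([[ 3.64844348e-05, -9.99736699e-01, -2.29462562e-02,
         9.39338832e-02],
       [ 9.84400455e-01, -4.00131451e-03,  1.75896940e-01,
        -5.44915368e-01],
       [-1.75942442e-01, -2.25947225e-02,  9.84141116e-01,
        -1.13781563e+00],
       [ 0.00000000e+00,  0.00000000e+00,  0.00000000e+00,
         1.00000000e+00]])}
wrist {'fx': 292.2044213496083, 'fy': 292.2044213496083, 'cx': 280.6689282142021, 'cy': 209.03729939673363, 'view': array([[ 3.49347804e-01,  9.36992825e-01, -7.46626879e-04,
        -5.25913472e-01],
       [-9.02977237e-01,  3.36452487e-01, -2.67267344e-01,
         3.40824610e-02],
       [-2.50176379e-01,  9.40434469e-02,  9.63622130e-01,
        -3.78309632e-01],
       [ 0.00000000e+00,  0.00000000e+00,  0.00000000e+00,
         1.00000000e+00]])}
0.15 [[-9.37355038e-01  3.48375308e-01 -4.21391090e-04]
 [ 3.48375561e-01  9.37354472e-01 -1.03044936e-03]
 [ 3.60097107e-05 -1.11269925e-03 -9.99999380e-01]]
```

View pics/side0.png

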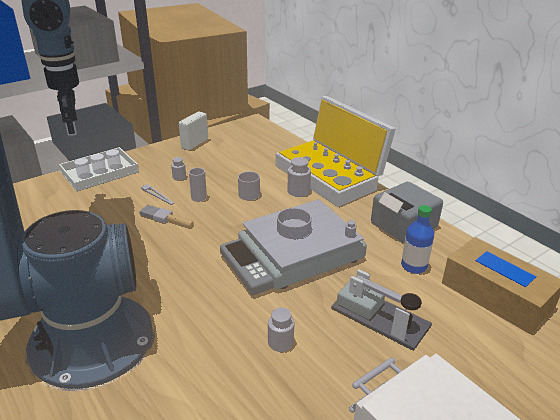

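View pics/top0.png

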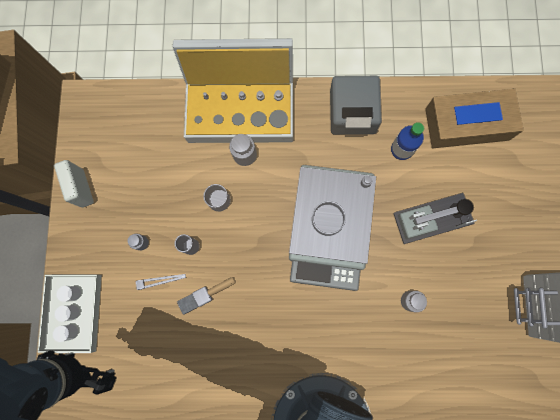

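View pics/wrist0.png

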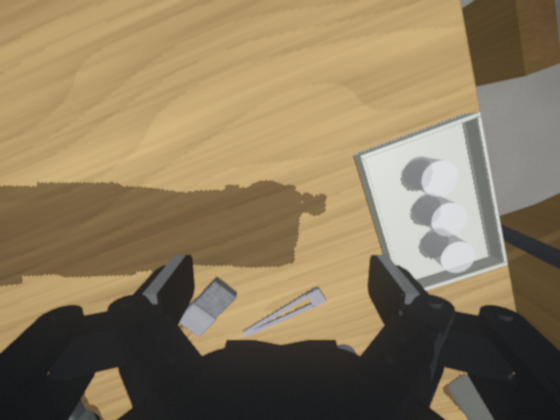

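The top view shows the medium cup near (217,197), the small cup near (185,243), the large cup on the pan near (328,219), the 100 g weight at (367,181) and the lever pad at (464,207). I'll enlarge these.

Run:
```python
import cv2,numpy as np
im=cv2.imread('pics/top0.png')
def c(im,x,y,w,h,s): 
    return cv2.resize(im[y:y+h,x:x+w],None,fx=s,fy=s,interpolation=cv2.INTER_CUBIC)
cv2.imwrite('pics/c1.png',c(im,120,175,130,90,6))
cv2.imwrite('pics/c2.png',c(im,285,160,100,100,6))
cv2.imwrite('pics/c3.png',c(im,385,185,100,70,8))
s=cv2.imread('pics/side0.png')
cv2.imwrite('pics/c4.png',c(s,325,255,120,100,6))
cv2.imwrite('pics/c5.png',c(s,160,150,150,100,5))
```

```text
(no output)
```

View pics/c1.png

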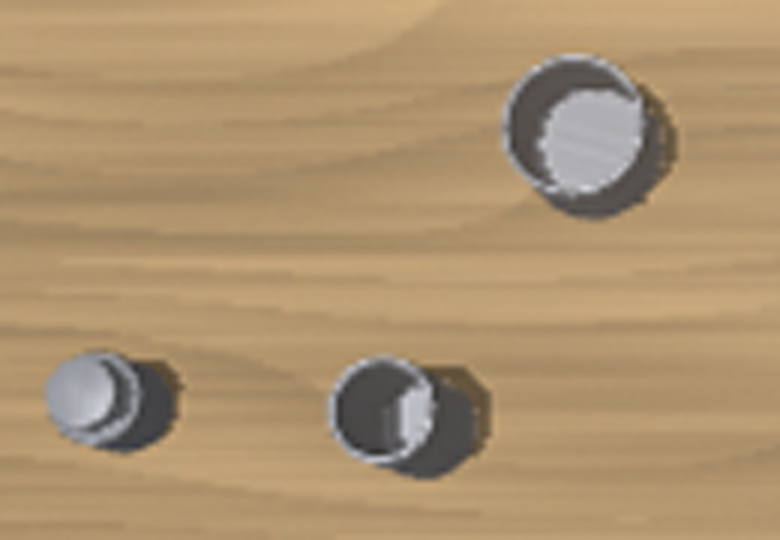

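View pics/c2.png

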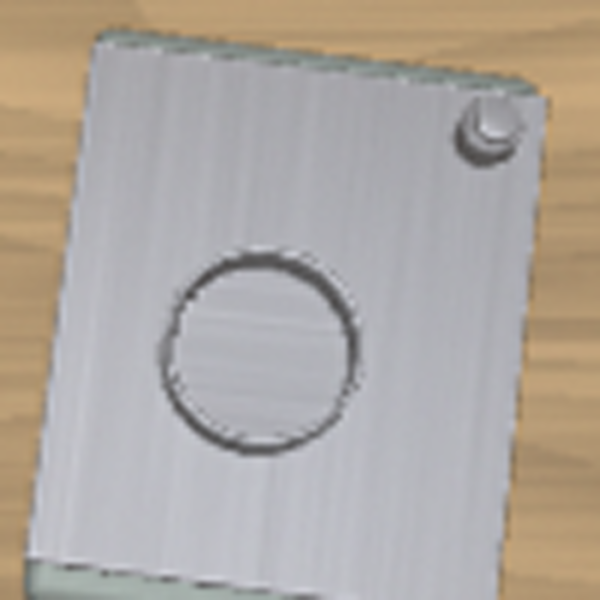

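View pics/c3.png

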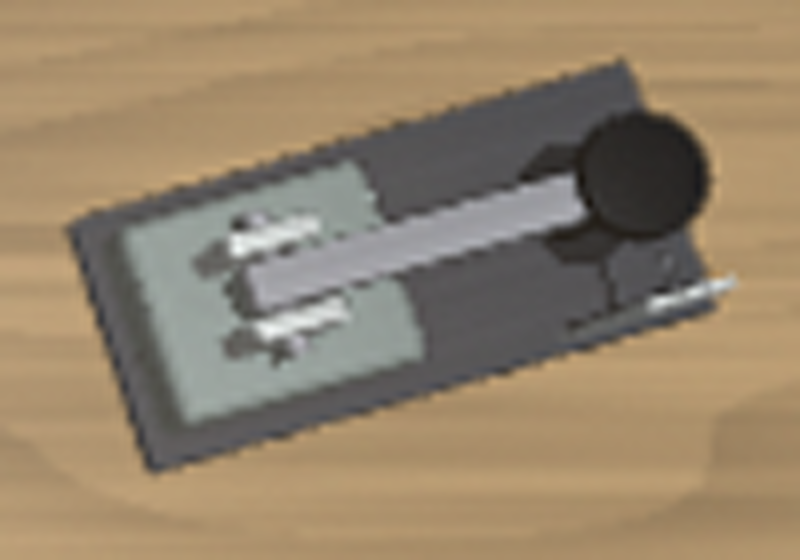

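View pics/c4.png

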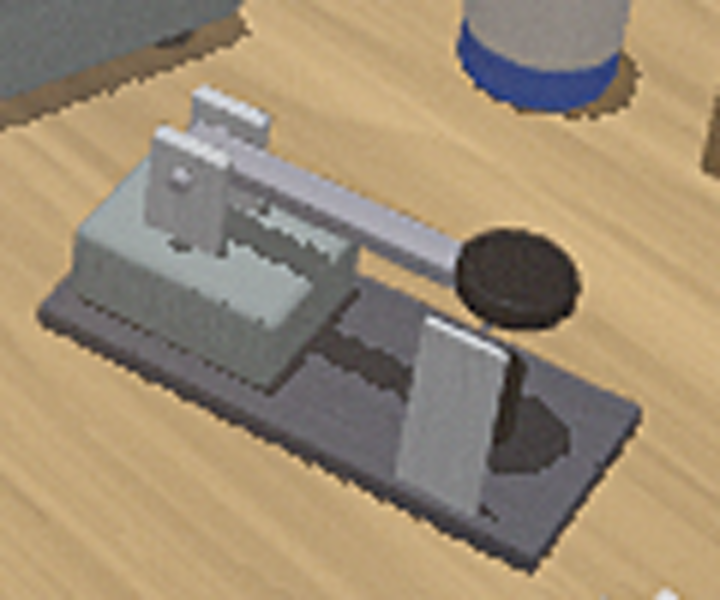

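View pics/c5.png

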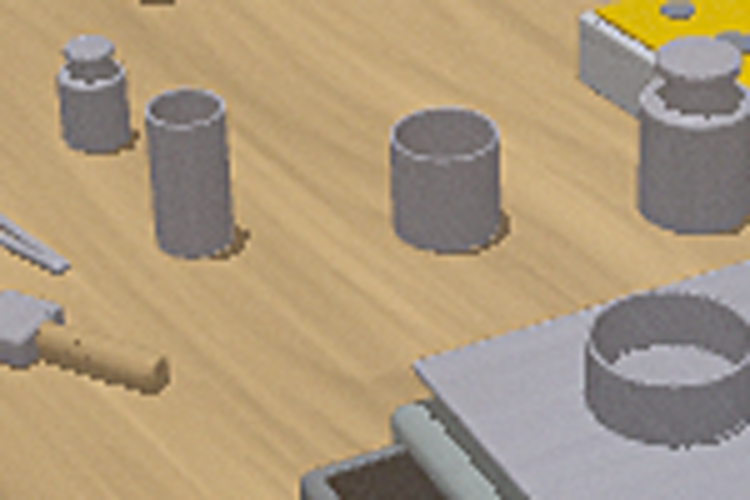

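```bash
cat > h.py <<'E'
from plant import r
import numpy as np, cv2
from scipy.optimize import least_squares
def proj(m,p):
    V=np.array(m['view']); c=V[:3,:3]@p+V[:3,3]
    return np.array([m['cx']+m['fx']*c[0]/-c[2], m['cy']+m['fy']*-c[1]/-c[2]])
def tri(obs,z):   # obs: list of (model,pixel), z known
    f=lambda q: np.concatenate([proj(m,np.array([q[0],q[1],z]))-np.array(u) for m,u in obs])
    s=least_squares(f,[.5,0]); return s.x,s.fun
def R(yaw):  # tool down; yaw = angle of tool y (jaw) axis, deg
    a=np.radians(yaw); y=np.array([np.cos(a),np.sin(a),0]); z=np.array([0,0,-1.]); return np.column_stack([np.cross(y,z),y,z])
E
python3 - <<'E'
from h import *
T=r.camera_model('top');S=r.camera_model('side')
s=cv2.imread('pics/side0.png');cv2.imwrite('pics/c6.png',cv2.resize(s[190:250,260:370],None,fx=7,fy=7,interpolation=cv2.INTER_CUBIC))
D={'med':((215.25,195.4),(248.6,176.4),.062),'small':((183.3,242.9),(197.0,171.4),.088),'large':((327.9,218.1),None,.110),'pad':((464.9,206.4),(410.9,300.1),.087),'w100':((367.3,180.3),None,.114),'w500':((133.5,240.5),None,.066),'pivot':((385+258/8,185+285/8),None,.08)}
for k,(t,sd,z) in D.items():
    print(k,tri([(T,t)],z)[0],*( (tri([(S,sd)],z)[0],tri([(T,t),(S,sd)],z)) if sd else ()))
E
```

```text
med [0.58451716 0.27479354] [0.58409626 0.27778207] (array([0.5839748 , 0.27562117]), array([-0.31786817,  0.20249171,  0.38695587,  0.31700793]))
small [0.45615873 0.34811453] [0.45632849 0.34924816] (array([0.45609517, 0.3483507 ]), array([-0.09359217,  0.02520151,  0.08671238,  0.15089841]))
large [ 0.51497959 -0.01739804]
pad [ 0.54749913 -0.36676027] [ 0.54539612 -0.36762107] (array([ 0.54660374, -0.36700721]), array([ 0.12308804,  0.34623583,  0.1696023 , -0.4088189 ]))
w100 [ 0.61031954 -0.11769965]
w500 [0.46505217 0.48380733]
pivot [ 0.51247451 -0.24661627]
```

View pics/c6.png

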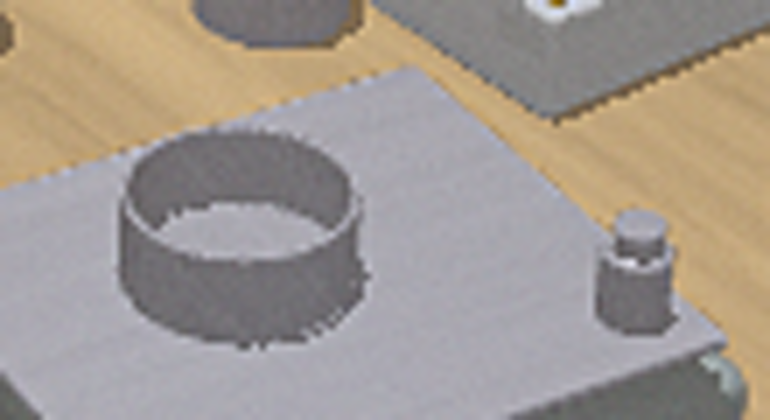

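The side view puts the large cup's rim centre near (294,217). Now I'll pick up the medium cup.

Run:
```python
from h import *
T=r.camera_model('top');S=r.camera_model('side')
print(tri([(S,(293.9,217.4))],.110)[0],tri([(T,(327.9,218.1)),(S,(293.9,217.4))],.110))
p=np.array([.5842,.2755])
for z,rr in((.2,R(60)),):
    print(r.ik([*p,z],rr))
print(r.ik([.515,-.017,.2],R(30)), r.ik([.547,-.367,.076],R(16)), r.ik([.547,-.367,.076],R(-164)))
r.move_ptp([*p,.17],R(60))
print(r.current_clock(),r.current_eef_pos())
cv2.imwrite('pics/w1.png',r.snapshot('wrist'))
m=r.camera_model('wrist'); print(proj(m,np.array([*p,.062])))
```

```text
[ 0.51563559 -0.01825074] (array([ 0.51536591, -0.01778844]), array([ 0.15423698, -0.15354273, -0.20571851, -0.05051993]))
[25.24786525 26.32845778 13.65650488 77.3280471   0.         55.24786525]
[-1.89063049 13.41362736 -5.72611498 70.86025765  0.         58.10936951] [-33.85893881  31.22383105   3.37330715  62.1494761    0.
  40.14106119] [ -33.85893881   31.22383105    3.37330715   62.1494761     0.
 -139.85893881]
1.8333 [0.58358234 0.27647131 0.17032125]
[278.22935583 208.50688124]
```

View pics/w1.png

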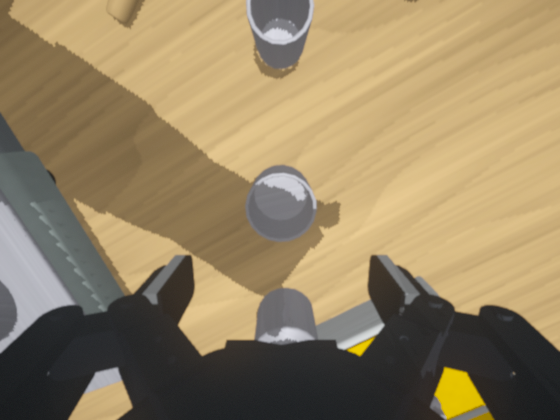

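The wrist view shows the medium cup's rim centred near (281,206), against a prediction of (278,208). That is about 2 mm along the jaws, which the grip will centre.

Run:
```python
from h import *
p=np.array([.5842,.2755])
r.line_to([*p,.062-.028],R(60),velocity=.12)
print(r.current_clock(),r.current_eef_pos(),r.current_ft_force())
m=r.camera_model('wrist')
r.grasp(30)
print(r.current_grip_width(),r.current_ft_force(),r.current_clock())
cv2.imwrite('pics/w2.png',r.snapshot('wrist'));cv2.imwrite('pics/s2.png',r.snapshot('side')[100:300,120:400].repeat(2,0).repeat(2,1))
```

```text
3.1667 [0.58468785 0.27577052 0.03480402] [ 0.08257206 -0.22045463 -0.0538411 ]
0.062205524785967484 [-0.71957626 -0.44569658  6.42101477] 3.5167
```

View pics/w2.png

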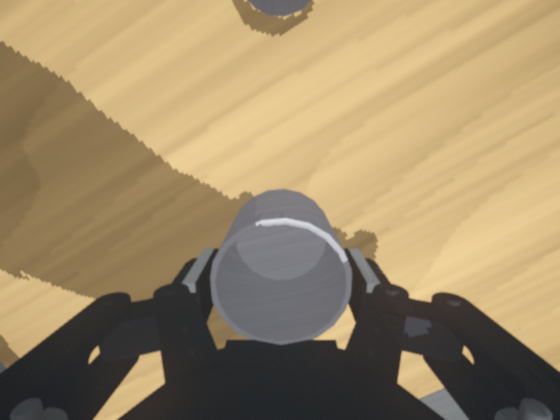

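View pics/s2.png

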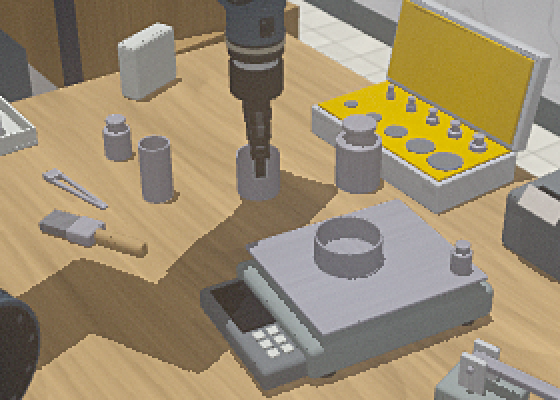

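The cup is gripped between the pads, with the rim centred near (281,282) and the tips about 20 mm below it. Next I lift it and carry it over the large cup.

Run:
```python
from h import *
p=np.array([.5842,.2755]); L=np.array([.5153,-.0178])
r.line_to([*p,.22],velocity=.2)
print(r.current_grip_width(),r.current_ft_force())
r.move_ptp([*L,.22],R(30)); r.line_to([*L,.19],velocity=.1); r.wait(.3)
print(r.current_clock(),r.current_eef_pos(),r.current_ft_force())
for n in('wrist','side','top'): cv2.imwrite(f'pics/{n}3.png',r.snapshot(n))
s=cv2.imread('pics/side3.png');t=cv2.imread('pics/top3.png')
cv2.imwrite('pics/st3.png',np.hstack([cv2.resize(s[130:260,230:360],None,fx=3,fy=3),cv2.resize(t[150:280,270:400],None,fx=3,fy=3)]))
```

```text
0.06236759671608383 [-0.20690343 -0.68284647 -1.13857567]
6.6083 [ 0.51561696 -0.01777199  0.19049255] [-0.25219533 -0.11812177 -1.19528015]
```

View pics/wrist3.png

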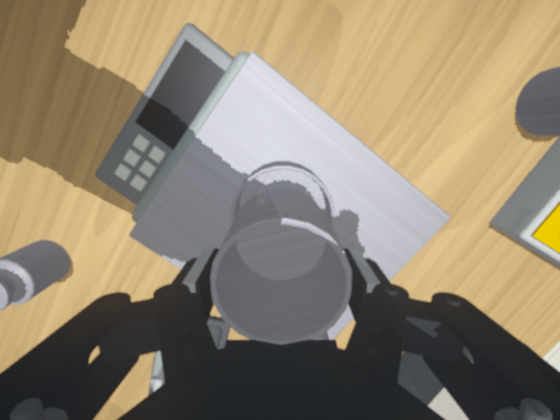

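View pics/st3.png

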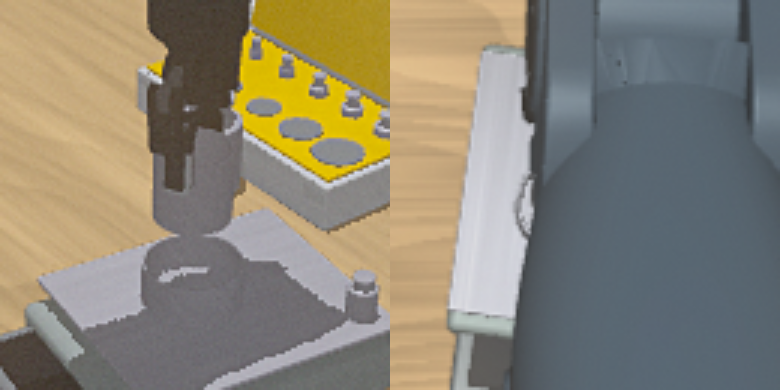

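The cup hangs upright over the large cup, and both rims are in line in the wrist view (column ~282). Now I lower it.

Run:
```python
from h import *
L=np.array([.5153,-.0178])
r.line_to([*L,.125],velocity=.1,until_force=10)
print(r.current_eef_pos(),r.current_ft_force())
h=r.line_to([*L,.105],velocity=.02,until_force=4)
print(h,r.current_clock(),r.current_eef_pos(),r.current_ft_force())
cv2.imwrite('pics/w4.png',r.snapshot('wrist'))
s=r.snapshot('side');cv2.imwrite('pics/s4.png',cv2.resize(s[130:260,230:390],None,fx=4,fy=4))
```

```text
[ 0.51560969 -0.01782802  0.12543636] [-1.0193816   0.53478148 -0.77022689]
True 8.2083 [ 0.51522609 -0.01777076  0.11298953] [-1.9377437   0.26530711  6.69524647]
```

View pics/s4.png

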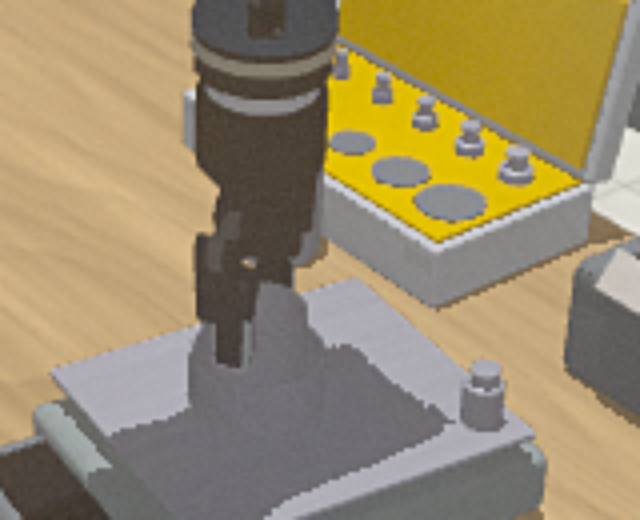

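View pics/w4.png

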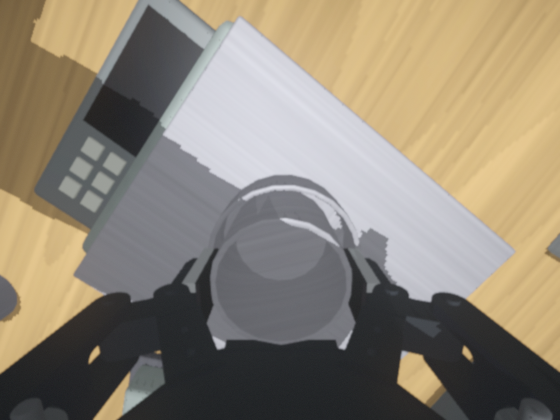

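Contact came at TCP z = 0.113, as expected for the cup floor (0.1128), and the cup sits inside the large one. I release it, back off and go to the small cup.

Run:
```python
from h import *
L=np.array([.5153,-.0178]); p=np.array([.4561,.3484])
r.open(); r.line_to([*L,.26],velocity=.2)
r.move_ptp([*p,.2],R(30))
print(r.current_clock(),r.current_eef_pos())
m=r.camera_model('wrist'); print(proj(m,np.array([*p,.088])))
for n in('wrist','side','top'): cv2.imwrite(f'pics/{n}5.png',r.snapshot(n))
s=cv2.imread('pics/side5.png');t=cv2.imread('pics/top5.png')
cv2.imwrite('pics/st5.png',np.hstack([cv2.resize(s[170:260,240:340],None,fx=4,fy=4,interpolation=2),cv2.resize(t[170:260,280:380],None,fx=4,fy=4,interpolation=2)]))
```

```text
10.9583 [0.45656672 0.34755593 0.20007109]
[279.43743279 205.95538301]
```

View pics/wrist5.png

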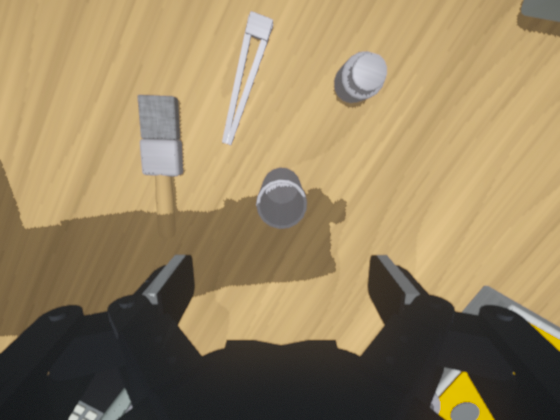

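View pics/st5.png

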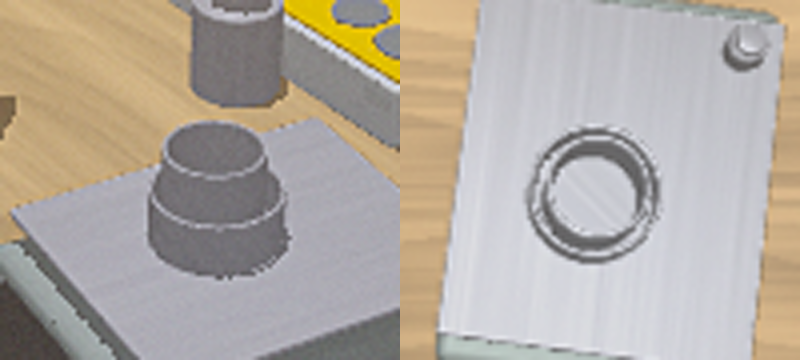

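The medium cup stands level and nested in the large one. The small cup's rim is at (281,203), close to the predicted (279,206). Next I grasp it.

Run:
```python
from h import *
T=r.camera_model('top');S=r.camera_model('side')
q,e=tri([(T,(328.9,217.9)),(S,(293.5,207.4))],.140); print(q,e, tri([(T,(328.9,217.9))],.140)[0])
p=np.array([.4561,.3484])
r.line_to([*p,.062],velocity=.12)
r.grasp(30); print(r.current_grip_width(),r.current_eef_pos(),r.current_clock())
r.line_to([*p,.27],velocity=.2)
M=(q+np.array([.5153,-.0178]))/2
r.move_ptp([*M,.27],R(30)); r.line_to([*M,.225],velocity=.1); r.wait(.2)
print(r.current_clock(),r.current_eef_pos(),r.current_ft_force(),r.current_grip_width(),M)
for n in('wrist','side'): cv2.imwrite(f'pics/{n}6.png',r.snapshot(n))
s=cv2.imread('pics/side6.png')
cv2.imwrite('pics/s6.png',cv2.resize(s[110:260,230:390],None,fx=3.5,fy=3.5))
```

```text
[ 0.51179341 -0.01819814] [ 0.25169982 -0.47798894 -0.51958033  0.16070524] [ 0.51062105 -0.01756826]
0.044966586019958885 [0.45633355 0.34859006 0.06254298] 12.8667
16.2417 [ 0.51392834 -0.01795742  0.22565781] [ 0.66426784 -0.84394359 -1.71309221] 0.044848506174180194 [ 0.5135467  -0.01799907]
```

View pics/wrist6.png

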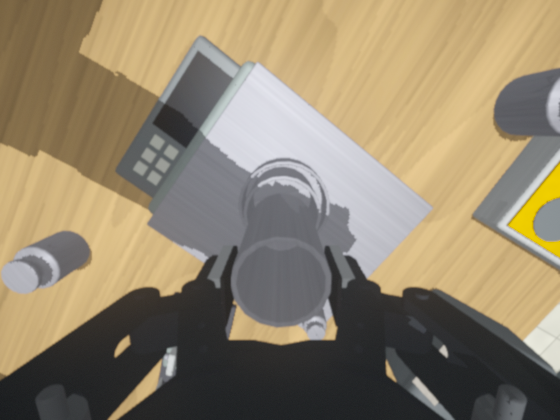

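View pics/s6.png

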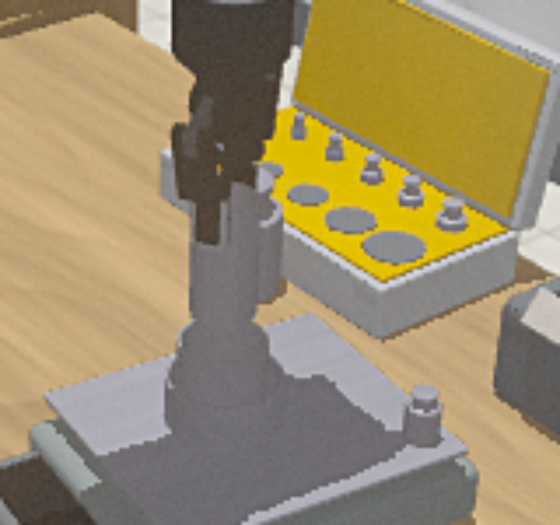

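The small cup lines up with the medium cup's mouth (columns ~282 and ~285 in the wrist view). I lower it with a force guard.

Run:
```python
from h import *
M=np.array([.5135,-.018])
h=r.line_to([*M,.195],velocity=.05,until_force=5)
print(h,r.current_eef_pos(),r.current_ft_force())
if not h:
    h=r.line_to([*M,.155],velocity=.06,until_force=6); print(h,r.current_eef_pos(),r.current_ft_force())
if not h:
    h=r.line_to([*M,.138],velocity=.02,until_force=4)
print(h,r.current_clock(),r.current_eef_pos(),r.current_ft_force())
for n in('wrist','side'): cv2.imwrite(f'pics/{n}7.png',r.snapshot(n))
s=cv2.imread('pics/side7.png')
cv2.imwrite('pics/s7.png',cv2.resize(s[130:260,230:360],None,fx=4,fy=4))
```

```text
False [ 0.5135751  -0.01798784  0.19506799] [ 0.21619989  0.56233001 -0.90542652]
False [ 0.5136959  -0.01799626  0.15517068] [-0.35237994  0.39497766 -1.6800273 ]
True 18.4833 [ 0.51367325 -0.017841    0.14441604] [1.06951353 0.42234942 2.45923887]
```

View pics/s7.png

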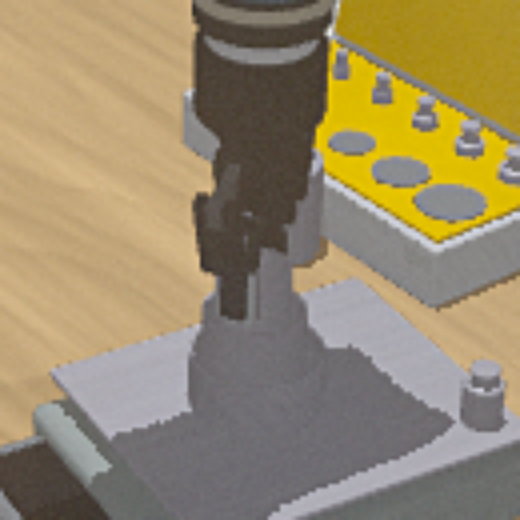

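Contact came at z = 0.1444 against an expected 0.1445, so the small cup is on the bottom. I release it, retract and move above the pad with the fingers shut.

Run:
```python
from h import *
M=np.array([.5135,-.018]); P=np.array([.5467,-.367])
r.open(); r.line_to([*M,.29],velocity=.2)
r.move_ptp([*P,.24],R(16)); r.grasp(30)
r.line_to([*P,.14],velocity=.15); r.wait(.3)
print(r.current_clock(),r.current_eef_pos(),r.current_ft_force(),r.current_grip_width())
m=r.camera_model('wrist'); print(proj(m,np.array([*P,.087])),proj(m,np.array([*P,.14])))
for n in('wrist','side','top'): cv2.imwrite(f'pics/{n}8.png',r.snapshot(n))
s=cv2.imread('pics/side8.png');t=cv2.imread('pics/top8.png')
cv2.imwrite('pics/st8.png',np.hstack([cv2.resize(s[160:260,240:340],None,fx=4,fy=4,interpolation=2),cv2.resize(t[160:260,280:380],None,fx=4,fy=4,interpolation=2)]))
cv2.imwrite('pics/sl8.png',cv2.resize(s[210:360,320:460],None,fx=4,fy=4,interpolation=2))
```

```text
23.1667 [ 0.54698849 -0.36718154  0.14072141] [0.09270364 0.02466443 0.21359957] -5.2292675326492996e-05
[279.17449367 228.33563153] [278.79423647 261.15431544]
```

View pics/wrist8.png

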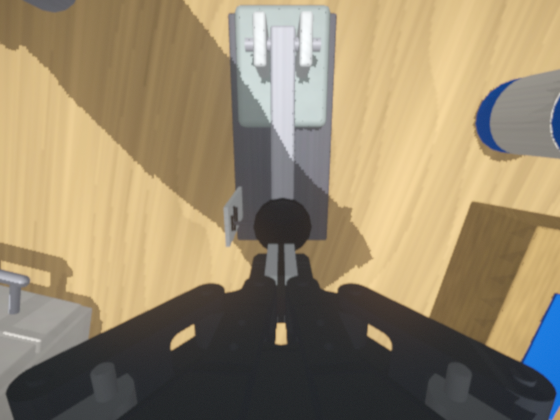

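View pics/st8.png

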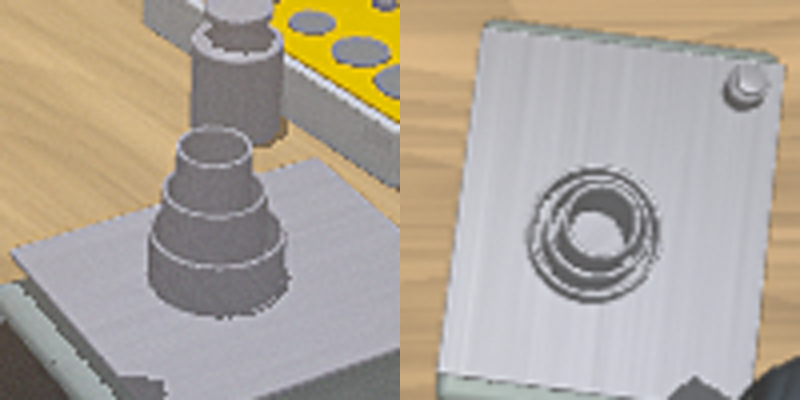

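View pics/sl8.png

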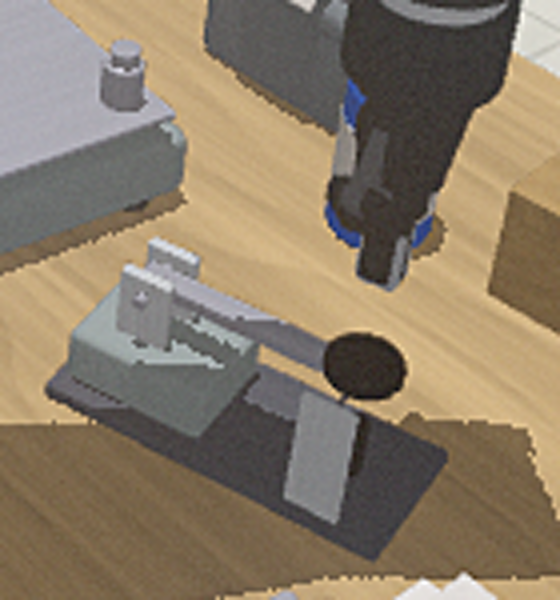

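All three cups are nested. The pad is at (282,225) in the wrist view, in line with the fingers and the lever (column 282). Now I press it.

Run:
```python
from h import *
P=np.array([.5467,-.367])
h=r.line_to([*P,.096],velocity=.08,until_force=6); print(h,r.current_eef_pos())
if not h:
    h=r.line_to([*P,.083],velocity=.015,until_force=2.5)
print(h,r.current_clock(),r.current_eef_pos(),r.current_ft_force())
```

```text
False [ 0.54684226 -0.3671036   0.09618621]
True 24.6667 [ 0.54669939 -0.3670894   0.08589708] [ 0.3859416  -0.25990803  4.69373329]
```

Run:
```python
from h import *
P=np.array([.5467,-.367])
for z in (.080,.0756):
    r.line_to([*P,z],velocity=.012); r.wait(.3)
    print(r.current_clock(),r.current_eef_pos(),r.current_ft_force())
for n in('wrist','side','top'): cv2.imwrite(f'pics/{n}9.png',r.snapshot(n))
s=cv2.imread('pics/side9.png')
cv2.imwrite('pics/sl9.png',cv2.resize(s[240:360,320:460],None,fx=5,fy=5,interpolation=2))
```

```text
25.5917 [ 0.54685084 -0.36740688  0.08014589] [ 1.49646587 -2.21671894  5.32420089]
26.4083 [ 0.54688612 -0.3675236   0.07593841] [-0.63302979 -3.59289175  6.43499751]
```

View pics/sl9.png

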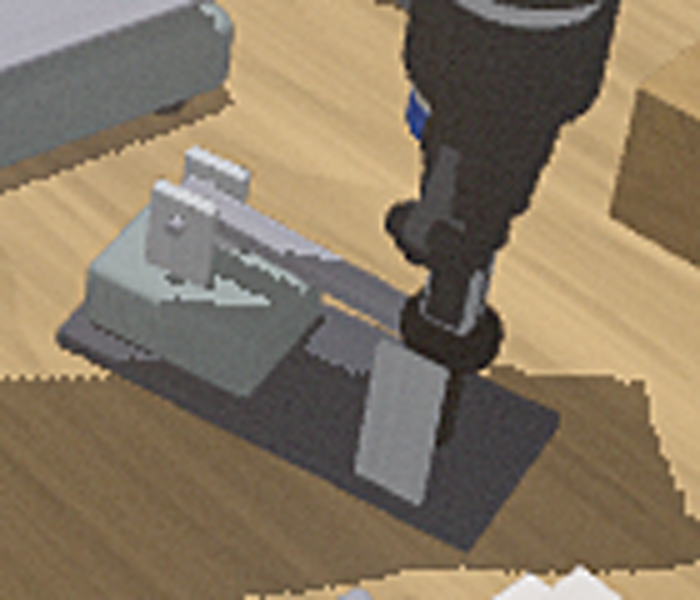

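View pics/side9.png

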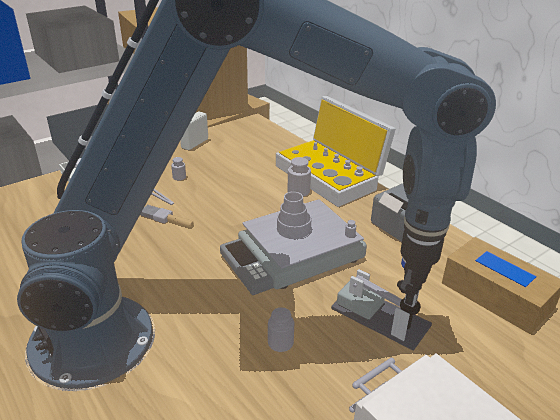

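View pics/wrist9.png

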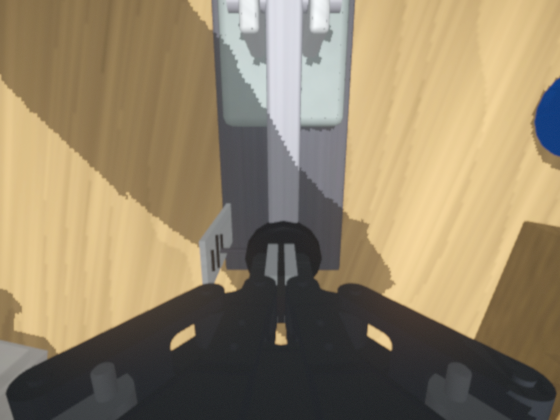

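The side view shows the pad's lower edge dropping from about row 310 to 315, i.e. 12–13 mm. It is clear of the base, with the fingers centred on it. I take one last force and pose check, then hand in.

Run:
```python
from h import *
F=[];Z=[]
for i in range(10):
    r.wait(.1);F.append(r.current_ft_force());Z.append(r.current_eef_pos()[2])
print(np.mean(F,0),np.std(F,0),np.mean(Z),r.current_clock())
```

```text
[-0.52317952 -2.29906419  6.71165723] [0.48604242 0.39859117 0.59622223] 0.07593277398707043 27.5583
```

```bash
python3 -c "
import cv2
a=cv2.imread('pics/top9.png');s=cv2.imread('pics/wrist9.png');cv2.imwrite('pics/w9z.png',cv2.resize(s[190:300,170:350],None,fx=4,fy=4,interpolation=2))"
```

```text
(no output)
```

View pics/w9z.png

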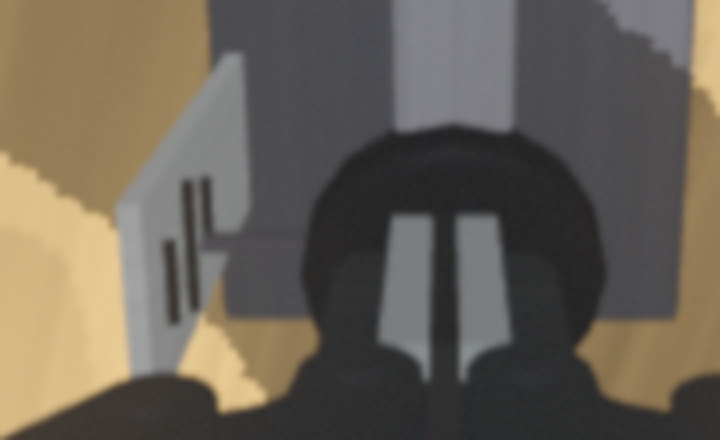

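```bash
python3 -c "
from plant import r
r.finish_job(); print(r.current_clock())"
```

```text
the job is handed in; nothing more can be done
the job is handed in; nothing more can be done
```

I nested the medium cup in the large one and the small cup in the medium one. I then pressed the lever pad about half way and handed the job in at about 27.6 s, with the fingers still holding it there.

- **Cups:** Each cup was lowered until it touched bottom before I let go. Contact came at TCP heights of 113.0 mm and 144.4 mm, within 0.2 mm of what the cup sizes predict. The later side and top views show all three nested on the pan and the 100 g weight still in place.
- **Lever:** The fingertips ended at 75.9 mm, 11 mm below the pad's rest height. Allowing for the lever's tilt, that is about 12 mm at the pad centre.
- **Agreement of the lever checks:** The mean push was 6.7 N (about 7 N expected at half way, 10 N at the stop). The side image suggested 12–13 mm of travel. Single force readings scattered by about 0.6 N, so force alone would allow 10–12 mm. I did not read the mark on the unit's small scale precisely.

No check failed.

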